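# Close a glass joint and snap its spring clip on

### The job

Close the glass joint on the sprung stand: slide the loose tube along by its upright side arm until the two flanges meet. Then take the green spring clip and push it straight down over the closed flanges until its arms snap past the tubes and it sits fully home, and let go of it. The stand's carriage gives under the push: press only as hard as the snap needs and never drive the carriage down onto its stop, and do not disturb the other things on the bench.

Things in the scene. Friction and masses are not known exactly. Their poses are not given: they have to be found in the camera images.
- stand: Fixed grey base plate, 100 x 280 x 14 mm, long side along its y; origin at the centre of its underside, z up; yaw varies. Above it a sprung aluminium carriage plate (60 x 260 mm, top 50 mm above the bench) carries two amber glass tubes end to end in black saddles, their common axis along the stand's y, 77 mm above the bench. The loose tube lies on the -y side.
- carriage (a joint): Sprung carriage with both tubes: how far it is pressed straight down, m; 0 at rest, 0.022 on its hard stop (never go beyond 0.0205, which takes about 15 N). It starts to give at about 1 N and is soft: it sinks 10 to 17 mm before the clip snaps. It springs back up when let go.
- joint_mid (a point): Middle of the closed joint, on the tube axis at the fixed tube's end face; axes like the stand's (y along the tubes, to the fixed tube). Tubes 20 mm in diameter; each ends in a flange 27 mm in diameter, 3 mm thick, with a 3 mm taper behind. Nearest saddles 38 mm to either side; 27 mm of free height from the axis down to the carriage plate. Sinks with the carriage.
- slide_tube (a joint): Gap between the two flanges, m; 0 closed (it stops there), 0.04 most open; starts at 0.015 to 0.035. The loose tube (on the stand's -y side) moves along the stand's +y to close. About 2 N moves it and it stays where it is left.
- side_arm (a point): On the loose tube's upright side arm (13 mm in diameter, a 16 mm collar from 52 to 56 mm above the tube axis), on its centre line 40 mm above the tube axis; 72 mm from the loose tube's flange face. A good place to pinch from above.
- clip: Loose green plastic spring clip, about 42 x 32 x 80 mm, standing on its arm tips; origin between them at bench level, z up, y along the tube it fits (either way round). Two C-jaws, 8 mm wide, at y = -11 and +11 mm, leave a 14 mm slot for the flanges. Its sprung arms open by themselves: they meet the tubes with the bore 15 mm above the axis, and 9 to 13 N snaps it on (force drops). 40 g.
- clip_bore (a point): Centre of the clip's bore, 18 mm above its origin; lies on the tube axis at joint_mid when the clip is home.
- clip_fin (a point): Middle of the clip's grip fin, 50 mm above the bore centre. The fin is a plate 10 mm thick (clip x), 24 mm long (clip y), from 24 mm (where it stands on a bridge 30 mm wide) to 62 mm above the bore: grip it from above across its thickness.
- glass_jar: Empty glass jar, 69 mm in diameter, 116 mm high; origin at the centre of its underside. Leave alone.
- timer: White bench timer, 66 x 62 x 19 mm, origin under its centre. Leave alone.
- petri_dish: Petri dish, 60 mm in diameter, 14 mm high, origin under its centre. Leave alone.
- pipette_bulb: Blue rubber pipette bulb lying on the bench, 45 x 92 x 45 mm, origin under its centre. Leave alone.
Mind the look-alikes: they are no part of the job. Several things look just like the clip: the one meant starts farthest to the robot's right.

How it is judged:
By the outcome, as a careful person would: the job done as asked, in the order asked, and still so for the second after the job is handed in, with the robot touching nothing.
It also fails if it takes over 69 s, if anything falls off the work surface, if the arm or the gripper's body presses on something with over 40 N, if the wrist force passes 120 N, or if a joint passes its speed limit or range.

### The arm

A 7-joint arm with a two-finger parallel gripper is mounted at the origin on a cart in front of the work surface, level with it; the furniture and walls round the work are solid. World frame = base frame: x ahead of the robot, y to its left, z up, the work surface at z = 0. Lengths are in m, angles in rad, forces in N, time in s.
With the tool pointing down it reaches from about 0.425 to 0.875 m from the base axis. Payload 4.7 kg.
Tool frame: the origin (TCP) lies midway between the tips of the shut fingers; the grasp point (between the pads) lies 19 mm behind it (ctrl.grip_point_offset is the distance from the TCP to the grasp point, in m); z points along the fingers, y is the line along which they close (so a half turn about z gives the same grasp; the last joint's range is limited). The gripper opens to 87 mm and grips with 3 to 60 N. Pads are 19 mm wide; open, the fingers measure 117 mm over their backs; the gripper's body (75 mm by 190 mm) begins 51 mm behind the grasp point.
Start: joints at [1.239, 0.321, -0.07, 1.45, 0.023, 1.371, -0.057], TCP at [0.22, -0.612, 0.223] pointing down, gripper open.
Joint ranges: [-2.86, 2.86], [-0.3, 2.09], [-1.38, 1.24], [0.06, 2.45], [-1.56, 4.7], [0.09, 2.05], [-2.69, 2.69]. Speed limits (rad/s): [2.57, 2.57, 3.14, 3.14, 3.14, 3.14, 3.14].

### API

Orientations are given as a rotation vector (axis times angle).
In Python, from bench import ctrl gives the robot as it stands.
- The arm moves only by the tool move_arm, never from a script. Its argument "increments" is text: rows parted by semicolons, each of 7 numbers parted by spaces: the shift along the world's x, y, z in mm, then the turn, a rotation vector about the world's x, y, z in degrees, then the closure in counts, from 0 (fully open) to 255 (shut). A call has exactly 8 rows; each row shifts and turns the commanded pose from where the row before left it; what a row does not reach is not made up. A row lasts 1/12 s, in which the tool goes at most 41.7 mm and 7.16 degrees, less where a joint would pass 70% of its speed; a pose out of reach is approached as far as the arm can. A call with a gripper value outside its range is refused whole. The fingers move at their own pace and stop on an object; "grip_force" is the grip in N (left out, the last holds). Time passes only in rows, so rows that do not move let the fingers close, or fill a call up. It gives the time, the measured TCP pose, the force, the opening and the grip force at its end, in the units of the state.
- ctrl.get_state(): the state, without advancing time (a new reading comes with each control period).
- ctrl.get_image(name): name is "scene" or "top" or "wrist"; returns a dict with "frame" (480x640x3 uint8, red, green, blue), "depth" (480x640 float32, m along the optical axis (not along the pixel's ray), 0 where there is no reading), "fx", "fy", "cx", "cy" (pixels), "position" and "orientation" of the camera in the world. Camera axes: x right, y down, z forward; pixel columns grow to the right and rows downward; lengths in m; the calibration is good to about 2 mm. A picture is of the moment at which its call begins.
- ctrl.close_job(): hands the job in; it is judged then, once.
Trained networks look in a picture, given as the dict that the camera call returned (one of the last four; its "shot" number tells which), for a name from the list of things; names that differ only in an ending like _2 or _b are one class to them, and where a whole thing is asked for, a point or a joint stands for the part that bears it (a point fixed in the world has none). Each returns a list of dicts, best first, with "score" (0 to 1); they miss things now and then, are a little off and sometimes report something else, mostly with a low value. They report only what shows in the picture. A call takes as long as a camera call. They do not tell look-alikes from the thing itself.
- ctrl.find_in(target, picture): "centre" ([x, y, z] in m, in world coordinates, good to about 4 mm: the middle of the surface that is visible of it).
- ctrl.silhouettes(target, picture): "region" (480x640 bool, what is visible of it).
The state is a dict: "time": time; "joint_positions": joint angles; "qd": joint speeds; "joint_torque": joint torques, N m; "position": TCP position; "tool_rot": TCP orientation; "ft_force": force on the tool from outside, world axes, zero at the start; "torque": the same for the moment, N m; "grip_width": opening from 0.0 (shut) to 1.0 (fully open); "grip_force": force on a finger pad.
Only numpy, scipy, OpenCV 4.12 (cv2) and the standard library are available. Lean on these libraries where they do the work, as an engineer would, in place of code of your own. Each camera call takes 0.05 s, during which the arm holds its last target. There are 200 camera calls.

## Working session

There is one attempt and no reset: what is moved stays moved. The work goes in short steps, Python scripts to look and compute and a tool call to move; the robot and the scene stay as the last step left them, time stands still between calls to the robot, and variables do not carry over. Pictures are saved under pics/ and viewed, at most 12 in all, crops included, and the job is handed in when it is done.

Besides the shell and the picture viewer there is one more tool, called after "Call:" by a JSON object that holds its "name" and its "arguments", one argument or row to a line. move_arm: Moves the arm, as the interface text tells. Its arguments: {"type":"object","properties":{"increments":{"type":"string"},"grip_force":{"type":"number"}},"required":["increments"]}

```bash
mkdir -p pics
cat > h.py <<'E'
import numpy as np, cv2
from scipy.spatial.transform import Rotation as R
from bench import ctrl
def rot(o):
    o=np.array(o,float)
    if o.shape==(3,3): return o
    return R.from_rotvec(o).as_matrix() if o.size==3 else R.from_quat(o).as_matrix()
def cloud(p):
    d=p["depth"]; v,u=np.mgrid[:480,:640]
    c=np.stack([(u-p["cx"])/p["fx"]*d,(v-p["cy"])/p["fy"]*d,d],-1)
    w=c@rot(p["orientation"]).T+np.array(p["position"]); w[d==0]=np.nan
    return w
def save(p,n): cv2.imwrite("pics/"+n,p["frame"][:,:,::-1])
E
python3 - <<'E'
from h import *
s=ctrl.get_state(); print({k:np.round(s[k],3) for k in ("time","position","tool_rot","grip_width","ft_force")}, ctrl.grip_point_offset)
for n in ("top","scene"):
    p=ctrl.get_image(n); save(p,n+"0.png"); print(n,p["position"],p["orientation"])
    for t in ("clip","stand","side_arm","joint_mid","slide_tube","clip_fin","glass_jar","timer","petri_dish","pipette_bulb"):
        try: print(t,[(np.round(r["centre"],3).tolist(),round(r["score"],2)) for r in ctrl.find_in(t,p)])
        except Exception as e: print(t,e)
E
```

```text
{'time': np.float64(0.0), 'position': array([ 0.22 , -0.611,  0.221]), 'tool_rot': array([-3.093e+00, -5.400e-01,  1.000e-03]), 'grip_width': np.float64(0.999), 'ft_force': array([-0.335, -0.177,  0.066])} 0.0187
top [0.21532125 0.01197362 1.56103257] [-2.0753758  2.1445761 -0.2250686]
clip [([0.484, -0.113, 0.045], 0.68), ([0.396, -0.104, 0.036], 0.68), ([0.444, -0.189, 0.039], 0.66)]
stand [([0.537, 0.131, 0.051], 0.68), ([0.418, 0.447, 0.032], 0.58)]
side_arm [([0.545, 0.052, 0.091], 0.8)]
joint_mid [([0.538, 0.134, 0.048], 0.65), ([0.443, -0.188, 0.04], 0.15)]
slide_tube [([0.543, 0.049, 0.086], 0.6)]
clip_fin [([0.482, -0.117, 0.042], 0.74), ([0.388, -0.103, 0.041], 0.71), ([0.444, -0.189, 0.041], 0.54)]
glass_jar [([0.7, -0.262, 0.066], 0.68)]
timer [([0.509, -0.428, 0.013], 0.69)]
petri_dish [([0.372, -0.408, -0.003], 0.79)]
pipette_bulb [([0.416, 0.446, 0.033], 0.72), ([0.538, 0.132, 0.05], 0.67)]
scene [0.09311636 0.78872395 0.86817911] [-0.70368419  2.58626537 -1.21357038]
clip [([0.441, -0.18, 0.033], 0.78), ([0.483, -0.11, 0.041], 0.62), ([0.388, -0.101, 0.04], 0.52)]
stand [([0.529, 0.168, 0.048], 0.81)]
side_arm [([0.539, 0.053, 0.083], 0.61)]
joint_mid [([0.537, 0.145, 0.057], 0.94)]
slide_tube [([0.539, 0.047, 0.085], 0.75), ([0.695, -0.24, 0.072], 0.5)]
clip_fin [([0.392, -0.1, 0.043], 0.83), ([0.484, -0.11, 0.042], 0.78), ([0.443, -0.179, 0.036], 0.54)]
glass_jar [([0.694, -0.242, 0.074], 0.64)]
timer [([0.512, -0.418, 0.011], 0.6), ([0.537, 0.049, 0.083], 0.27)]
petri_dish [([0.373, -0.408, 0.003], 0.7), ([0.53, 0.169, 0.05], 0.7)]
pipette_bulb [([0.414, 0.46, 0.033], 0.8)]
```

View pics/top0.png

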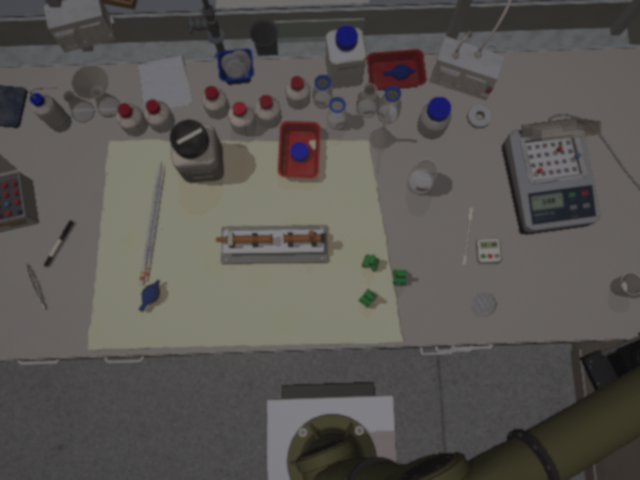

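View pics/scene0.png

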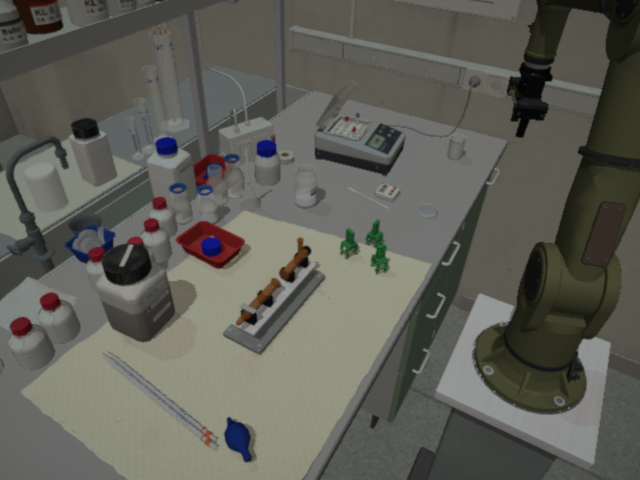

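Run:
```python
from h import *
p=ctrl.get_image("top"); W=cloud(p); s=p
# carriage plate orientation & tubes
f=p["frame"].astype(int)
m=(abs(W[...,0]-.54)<.12)&(abs(W[...,1]-.13)<.2)
pl=m&(abs(W[...,2]-.05)<.006)
r=cv2.minAreaRect(W[pl][:,:2].astype(np.float32)*1000); print("plate",r)
bp=m&(abs(W[...,2]-.014)<.005); print("base",cv2.minAreaRect(W[bp][:,:2].astype(np.float32)*1000))
tb=m&(W[...,2]>.078)&(W[...,2]<.095)
q=W[tb]; c=q[:,:2].mean(0); u,sv,vt=np.linalg.svd(q[:,:2]-c,full_matrices=False); print("tubes",c,np.degrees(np.arctan2(vt[0,1],vt[0,0])),sv)
a=m&(W[...,2]>.122); print("arm",np.nanmedian(W[a],0),a.sum(),np.nanmax(W[m][:,2]))
for x in ([.484,-.113],[.392,-.102],[.444,-.187]):
    mm=(np.hypot(W[...,0]-x[0],W[...,1]-x[1])<.045)
    fin=mm&(W[...,2]>.065); 
    print("fin",x,fin.sum(),W[fin].mean(0),cv2.minAreaRect(W[fin][:,:2].astype(np.float32)*1000))
    br=mm&(W[...,2]>.02);print("all",cv2.minAreaRect(W[br][:,:2].astype(np.float32)*1000))
```

```text
plate ((547.1405639648438, 135.0938262939453), (259.9921875, 61.854488372802734), 89.02521514892578)
base ((539.8837890625, 126.26467895507812), (377.86407470703125, 239.0471649169922), 89.38064575195312)
tubes [0.54584163 0.14138534] -91.29640359419628 [2.22846844 0.18099222]
arm [0.54422974 0.03512127 0.13370448] 32 0.14064874378181202
fin [0.484, -0.113] 45 [ 0.4852962  -0.11447443  0.07818257] ((485.9683532714844, -114.95292663574219), (10.725103378295898, 23.82564353942871), 65.8583984375)
all ((487.5343017578125, -115.38514709472656), (40.63210678100586, 32.650901794433594), 67.25457000732422)
fin [0.392, -0.102] 44 [ 0.39405898 -0.10322789  0.07794515] ((394.1731262207031, -103.15465545654297), (23.221803665161133, 10.058327674865723), 51.58732604980469)
all ((394.4491882324219, -103.16695404052734), (30.669387817382812, 40.46710205078125), 46.46860122680664)
fin [0.444, -0.187] 48 [ 0.446582   -0.18634035  0.07510291] ((446.7275695800781, -186.64610290527344), (23.29844856262207, 11.0728759765625), 89.39111328125)
all ((444.6426086425781, -186.69915771484375), (31.46306800842285, 38.26335525512695), 86.83793640136719)
```

The top view shows the stand at about (275,243) and the side arm near (315,238). There are three green clips, at (371,262), (369,298) and (401,277). The rightmost one, (401,277), at y≈-0.187, is the one meant, and it is nearly aligned with the stand. I'll hover over the side arm and look from there.

Call:
{"name": "move_arm", "arguments": {
  "increments": "13.5 26.9 2 0 0 2.88 0;13.5 26.9 2 0 0 2.88 0;13.5 26.9 2 0 0 2.88 0;13.5 26.9 2 0 0 2.88 0;13.5 26.9 2 0 0 2.88 0;13.5 26.9 2 0 0 2.88 0;13.5 26.9 2 0 0 2.88 0;13.5 26.9 2 0 0 2.88 0"
}}

```text
time: 1.82
position: [0.3288, -0.395, 0.2389]
tool_rot: [2.922, 1.151, -0.0]
ft_force: [-0.0, 0.4, 0.5]
grip_width: 1.002
grip_force: 0.0
```

Call:
{"name": "move_arm", "arguments": {
  "increments": "13.5 26.9 2 0 0 2.88 0;13.5 26.9 2 0 0 2.88 0;13.5 26.9 2 0 0 2.88 0;13.5 26.9 2 0 0 2.88 0;13.5 26.9 2 0 0 2.88 0;13.5 26.9 2 0 0 2.88 0;13.5 26.9 2 0 0 2.88 0;13.5 26.9 2 0 0 2.88 0"
}}

```text
time: 2.48
position: [0.4367, -0.1798, 0.255]
tool_rot: [2.634, 1.711, 0.0]
ft_force: [0.5, -1.3, 0.7]
grip_width: 1.002
grip_force: 0.0
```

Call:
{"name": "move_arm", "arguments": {
  "increments": "13.5 26.9 0 0 0 2.88 0;13.5 26.9 0 0 0 2.88 0;13.5 26.9 0 0 0 2.88 0;13.5 26.9 0 0 0 2.88 0;13.5 26.9 0 0 0 2.88 0;13.5 26.9 0 0 0 2.88 0;13.5 26.9 0 0 0 2.88 0;0 0 0 0 0 0 0"
}}

```text
time: 3.15
position: [0.5322, 0.0145, 0.255]
tool_rot: [-2.284, -2.155, -0.007]
ft_force: [-0.9, 0.9, 0.1]
grip_width: 0.998
grip_force: 0.0
```

```bash
cat >> h.py <<'E'
def pose():
    s=ctrl.get_state(); r=rot(s["tool_rot"])
    print("t",round(s["time"],2),"tcp",np.round(np.array(s["position"])*1000,1),"closing deg",round(np.degrees(np.arctan2(r[1,1],r[0,1])),2),"z",np.round(r[:,2],3),"F",np.round(s["ft_force"],2),"w",round(s["grip_width"],3),"gf",s["grip_force"])
    return s
E
python3 - <<'E'
from h import *
s=pose(); print(np.round(s["joint_positions"],2))
p=ctrl.get_image("wrist"); save(p,"w1.png"); np.savez("w1.npz",W=cloud(p),f=p["frame"]); print(p["position"],p["orientation"])
for t in ("side_arm","joint_mid","slide_tube"):
    print(t,[(np.round(r["centre"],3).tolist(),round(r["score"],2)) for r in ctrl.find_in(t,p)])
E
```

```text
t 3.15 tcp [532.2  14.5 255. ] closing deg -3.32 z [ 0.002  0.004 -1.   ] F [-0.9   0.92  0.13] w 0.998 gf 0.0
[ 0.61  0.1  -0.72  1.67  0.06  1.39 -0.18]
[0.53651524 0.09279856 0.41745653] [ 2.8484767  -0.08346214 -0.00885271]
side_arm [([0.541, 0.054, 0.086], 0.61)]
joint_mid [([0.546, 0.104, 0.052], 0.64)]
slide_tube [([0.54, 0.05, 0.088], 0.83)]
```

View pics/w1.png

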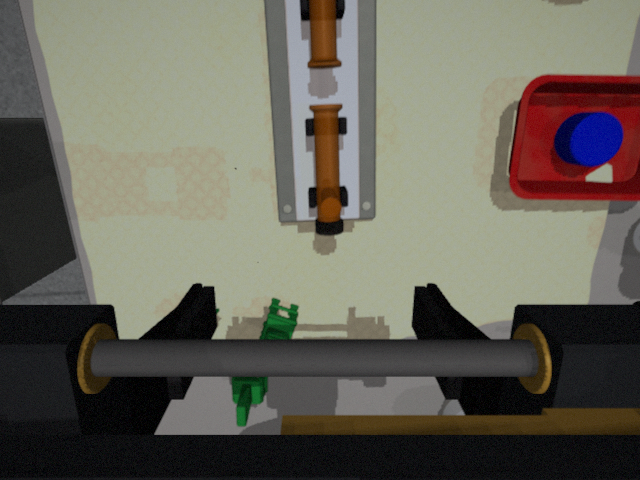

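The wrist view shows the flanges at about (326,106) (loose) and (324,66) (fixed), and the side arm seen end-on near (328,200). Now to measure them from the depth.

Run:
```python
from h import *
d=np.load("w1.npz"); W=d["W"]; f=d["f"].astype(int)
m=(abs(W[...,0]-.545)<.05)&(abs(W[...,1]-.135)<.2)
am=m&(f[...,0]>f[...,2]+40)&(f[...,0]>70)   # amber
q=W[am&(W[...,2]>.06)]
t=W[am&(W[...,2]>.079)&(W[...,2]<.1)]
c=np.median(t[:,:2],0)
for it in range(4):
    u,s,vt=np.linalg.svd(t[:,:2]-t[:,:2].mean(0),full_matrices=False); 
    t=t[abs((t[:,:2]-t[:,:2].mean(0))@vt[1])<.012]
print("axis",t[:,:2].mean(0),np.degrees(np.arctan2(vt[0,1],vt[0,0])), "z top",np.percentile(t[:,2],95))
a=W[m&(W[...,2]>.12)]; print("arm",len(a),a.min(0),a.max(0),a.mean(0))
# profile: half width along y
ys=np.arange(.05,.25,.002)
for y in ys:
    k=q[abs(q[:,1]-y)<.001]
    if len(k): print(round(y,3),len(k),np.round([k[:,0].min()*1000,k[:,0].max()*1000,k[:,2].max()*1000],1))
pl=W[m&(abs(W[...,2]-.05)<.003)]; print("plate",cv2.minAreaRect(pl[:,:2].astype(np.float32)*1000))
ys=np.where(m&(W[...,2]>.12)); print(ys[1].mean(),ys[0].min(),ys[0].max())
```

```text
axis [0.54637844 0.10149652] -91.3570261228838 z top 0.08865529554185204
arm 62271 [ 0.49500138 -0.00135893  0.12037725] [0.59499914 0.04873952 0.3684607 ] [0.55349459 0.03739353 0.34695084]
0.05 60 [536.4 554.6  88.6]
0.052 53 [536.6 554.7  88.6]
0.054 61 [536.7 554.7  88.2]
0.056 52 [536.8 554.8  88. ]
0.058 64 [536.9 554.9  88.1]
0.06 52 [537.  554.1  88.4]
0.062 57 [537.1 554.2  87.9]
0.064 52 [537.2 554.3  88.4]
0.066 59 [537.4 554.4  88.6]
0.068 53 [537.5 554.5  88.2]
0.07 60 [536.8 554.6  87.7]
0.072 60 [536.9 554.6  88.8]
0.074 57 [537.  554.8  87.8]
0.076 64 [537.1 554.8  87.8]
0.078 55 [537.2 554.9  87.8]
0.08 60 [537.3 554.9  87.6]
0.082 51 [538.3 554.3  88.3]
0.084 58 [538.3 555.1  87.9]
0.086 58 [537.7 555.3  88.5]
0.088 56 [537.8 554.5  88.3]
0.09 60 [537.9 554.6  88.8]
0.092 59 [538.  555.6  88.5]
0.094 64 [537.3 555.6  88.1]
0.096 65 [537.5 555.7  87.8]
0.098 63 [537.5 557.3  89.7]
0.1 83 [534.6 558.9  91.6]
0.102 35 [534.7 558.2  91.7]
0.13 21 [543.3 559.3  91. ]
0.132 104 [534.9 559.3  91.4]
0.134 61 [535.  557.   91.3]
0.136 56 [537.5 555.9  88.9]
0.138 71 [538.4 556.   87.9]
0.14 71 [538.5 556.   88.1]
0.142 71 [538.6 556.1  88.5]
0.144 70 [538.7 556.3  88.2]
0.146 73 [538.1 556.3  88. ]
0.148 72 [538.2 556.4  88.5]
0.15 71 [538.3 556.5  87.8]
0.152 75 [538.4 556.6  88.4]
0.154 72 [538.5 556.6  88.7]
0.156 78 [538.7 556.7  87.6]
0.158 78 [538.8 556.9  88.4]
0.16 72 [538.9 556.9  88. ]
0.162 73 [539.  556.9  88.5]
0.164 63 [539.9 555.6  89.2]
0.166 68 [540.  555.6  88.7]
0.168 74 [539.4 556.4  88.5]
0.17 70 [539.6 555.8  88.6]
0.172 69 [539.7 556.6  88.2]
0.174 51 [539.8 555.9  88.1]
0.176 3 [539.9 542.1  83.5]
plate ((547.2227172851562, 92.8203353881836), (183.78591918945312, 60.05593490600586), 89.00479888916016)
408.1676061087826 195 479
```

```bash
python3 -c "
from h import *
pose()"
```

```text
t 3.35 tcp [530.5   5.9 254.4] closing deg -4.05 z [-0.    -0.001 -1.   ] F [-0.74 -0.51  0.16] w 0.998 gf 0.0
```

Call:
{"name": "move_arm", "arguments": {
  "increments": "3.7 6.2 0 0 0 0.7 0;3.7 6.2 0 0 0 0.7 0;3.7 6.2 0 0 0 0.7 0;3.6 6.2 0 0 0 0.6 0;0 0 -20 0 0 0 0;0 0 -20 0 0 0 0;0 0 -20 0 0 0 0;0 0 0 0 0 0 0"
}}

```text
time: 4.02
position: [0.5432, 0.0322, 0.1907]
tool_rot: [-2.241, -2.195, 0.007]
ft_force: [-0.3, -0.2, 0.1]
grip_width: 1.0
grip_force: 0.0
```

Run:
```python
from h import *
s=pose()
p=ctrl.get_image("wrist"); save(p,"w2.png"); W=cloud(p); 
pose()
f=p["frame"].astype(int); m=(abs(W[...,0]-.545)<.03)&(W[...,1]<.06)&(W[...,1]>0.0)&(W[...,2]<.15)
for z in (.1,.11,.12,.13,.137,.142):
    k=W[m&(abs(W[...,2]-z)<.004)]
    if len(k): print(z,len(k),np.round(k.min(0)*1000,1),np.round(k.max(0)*1000,1))
```

```text
t 4.02 tcp [543.2  32.2 190.7] closing deg -1.18 z [-0.007  0.001 -1.   ] F [-0.33 -0.18  0.09] w 1.0 gf 0.0
t 4.07 tcp [544.3  32.3 192.9] closing deg -1.19 z [-0.004  0.    -1.   ] F [0.37 0.48 0.15] w 1.002 gf 0.0
0.1 64 [539.5  31.3  96.2] [551.9  37.7 104. ]
0.11 75 [539.5  31.9 106.1] [552.3  37.7 113.9]
0.12 79 [539.7  32.7 116.2] [552.   37.8 123.9]
0.13 525 [538.2  23.7 126.7] [553.4  39.  134. ]
0.137 211 [538.3  23.7 133. ] [553.3  39.  135.1]
```

View pics/w2.png

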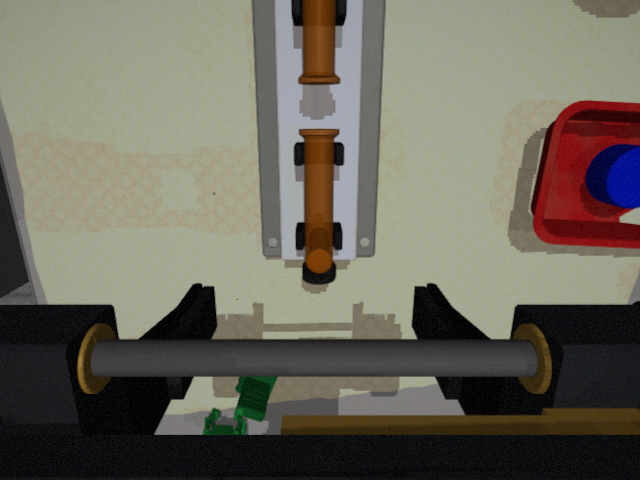

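The collar (320,260) measures out at (545.8, 31.4) mm with its top at 134 mm, so the estimate agrees. I'll descend and pinch it.

Call:
{"name": "move_arm", "arguments": {
  "increments": "0.7 0 -20 0 0 0 0;0 0 -20 0 0 0 0;0 0 -20 0 0 0 0;0 0 -20 0 0 0 0;0 0 -16 0 0 0 0;0 0 0 0 0 0 0;0 0 0 0 0 0 120;0 0 0 0 0 0 160",
  "grip_force": 15
}}

```text
time: 4.73
position: [0.5476, 0.0323, 0.1005]
tool_rot: [2.244, 2.196, 0.003]
ft_force: [-0.2, -0.2, 1.0]
grip_width: 0.922
grip_force: 0.0
```

Call:
{"name": "move_arm", "arguments": {
  "increments": "0 0 0 0 0 0 230;0 0 0 0 0 0 230;0 0 0 0 0 0 230;0 0 0 0 0 0 230;0 0 0 0 0 0 230;0 0 0 0 0 0 230;0 0 0 0 0 0 230;0 0 0 0 0 0 230"
}}

```text
time: 5.4
position: [0.5462, 0.0319, 0.0985]
tool_rot: [-2.245, -2.197, 0.0]
ft_force: [-0.5, 0.5, 0.6]
grip_width: 0.327
grip_force: 0.0
```

Call:
{"name": "move_arm", "arguments": {
  "increments": "0 0 0 0 0 0 255;0 0 0 0 0 0 255;0 0 0 0 0 0 255;0 0 0 0 0 0 255;0 0 0 0 0 0 255;0 0 0 0 0 0 255;0 0 0 0 0 0 255;0 0 0 0 0 0 255"
}}

```text
time: 6.07
position: [0.5457, 0.032, 0.0984]
tool_rot: [-2.245, -2.197, 0.001]
ft_force: [-2.7, 0.4, 0.2]
grip_width: 0.153
grip_force: 14.9
```

Call:
{"name": "move_arm", "arguments": {
  "increments": "0 2 0 0 0 0 255;0.1 3 0 0 0 0 255;0 3 0 0 0 0 255;0.1 3 0 0 0 0 255;0.1 3 0 0 0 0 255;0.1 3 0 0 0 0 255;0 3 0 0 0 0 255;0.1 2 0 0 0 0 255"
}}

```text
time: 6.73
position: [0.5462, 0.0546, 0.0984]
tool_rot: [-2.244, -2.197, 0.001]
ft_force: [-5.0, -1.6, -0.0]
grip_width: 0.147
grip_force: 14.9
```

Call:
{"name": "move_arm", "arguments": {
  "increments": "-0.5 1 0 0 0 0 255;0 1 0 0 0 0 255;0 1 0 0 0 0 255;0 1 0 0 0 0 255;0 0.5 0 0 0 0 255;0 0.5 0 0 0 0 255;0 0 0 0 0 0 255;0 0 0 0 0 0 255"
}}

```text
time: 7.4
position: [0.5463, 0.059, 0.0986]
tool_rot: [-2.245, -2.197, -0.0]
ft_force: [-3.6, -1.0, -0.6]
grip_width: 0.15
grip_force: 14.8
```

Run:
```python
from h import *
pose()
p=ctrl.get_image("wrist"); W=cloud(p); np.savez("w3.npz",W=W,f=p["frame"]); cv2.imwrite("pics/w3.png",cv2.resize(p["frame"][80:280,220:420,::-1],None,fx=3,fy=3))
pose()
f=p["frame"].astype(int)
q=W[(abs(W[...,0]-.545)<.03)&(f[...,0]>f[...,2]+40)&(f[...,0]>70)&(W[...,2]>.06)]
for y in np.arange(.116,.146,.001):
    k=q[abs(q[:,1]-y)<.0005]
    if len(k): print(round(y,4),len(k),np.round([k[:,0].min()*1000,k[:,0].max()*1000,k[:,2].max()*1000],1))
```

```text
t 7.4 tcp [546.3  59.   98.6] closing deg -1.25 z [ 0.  0. -1.] F [-3.64 -0.99 -0.63] w 0.15 gf 14.836305677890778
t 7.45 tcp [546.2  59.   98.5] closing deg -1.25 z [ 0.  0. -1.] F [-3.39 -1.92 -1.16] w 0.154 gf 14.831433445215225
0.116 106 [537.7 556.4  89.2]
0.117 98 [537.8 556.4  88.2]
0.118 104 [537.9 556.4  88.4]
0.119 101 [537.9 556.4  88.8]
0.12 100 [537.9 556.4  88.4]
0.121 105 [538.  556.5  87.7]
0.122 100 [537.4 556.4  87.9]
0.123 107 [537.5 556.5  88.1]
0.124 100 [537.6 556.5  88.5]
0.125 91 [538.2 556.8  89.2]
0.126 100 [537.  558.   90.4]
0.127 140 [535.3 559.8  91.5]
0.128 137 [534.8 559.9  91.6]
0.129 156 [534.9 559.9  91.3]
0.13 196 [535.  560.2  91. ]
0.131 49 [537.9 558.9  91.6]
0.132 131 [534.6 559.9  91.1]
0.133 167 [534.5 559.8  92.5]
0.134 137 [534.6 560.4  91.7]
0.135 154 [535.  559.5  91.3]
0.136 122 [536.9 558.3  89.3]
0.137 116 [537.8 557.   88.6]
0.138 112 [538.2 557.   87.9]
0.139 115 [538.2 557.   87.7]
0.14 113 [538.3 557.   88.7]
0.141 116 [538.3 557.   87.8]
0.142 111 [537.8 557.   87.9]
0.143 125 [537.8 557.   88.7]
0.144 109 [537.9 557.   88.5]
0.145 124 [538.  557.   87.9]
```

View pics/w3.png

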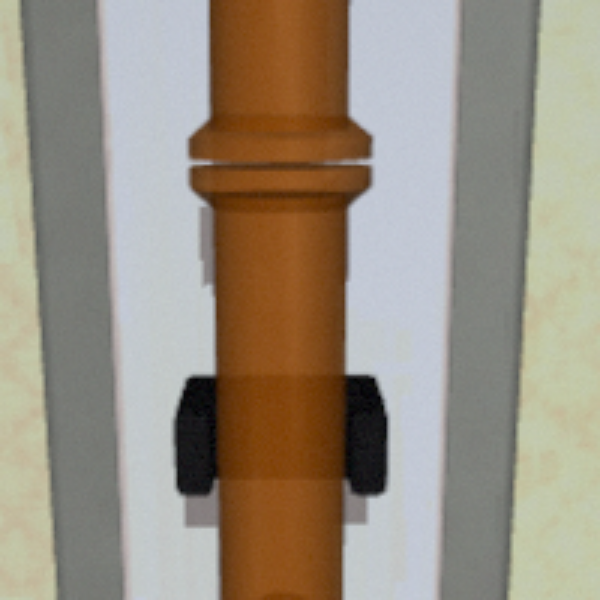

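The flanges at (280,160) in the crop are almost shut, with about 1 mm left. I'll push a little more and watch the force.

Call:
{"name": "move_arm", "arguments": {
  "increments": "-0.5 0.5 0 0 0 0 255;0 0.5 0 0 0 0 255;0 0.5 0 0 0 0 255;0 0.5 0 0 0 0 255;0 0 0 0 0 0 255;0 0 0 0 0 0 255;0 0 0 0 0 0 255;0 0 0 0 0 0 255"
}}

```text
time: 8.12
position: [0.5461, 0.0602, 0.0986]
tool_rot: [2.245, 2.196, 0.0]
ft_force: [-0.3, -4.5, -3.2]
grip_width: 0.155
grip_force: 14.7
```

Call:
{"name": "move_arm", "arguments": {
  "increments": "0 0.5 0 0 0 0 255;0 0.5 0 0 0 0 255;0 0 0 0 0 0 255;0 0 0 0 0 0 255;0 0 0 0 0 0 255;0 0 0 0 0 0 255;0 0 0 0 0 0 255;0 0 0 0 0 0 255"
}}

```text
time: 8.78
position: [0.5461, 0.0603, 0.0986]
tool_rot: [2.245, 2.195, -0.001]
ft_force: [0.1, -7.3, -2.9]
grip_width: 0.151
grip_force: 14.8
```

Run:
```python
from h import *
pose()
p=ctrl.get_image("wrist"); W=cloud(p); cv2.imwrite("pics/w4.png",cv2.resize(p["frame"][100:180,270:370,::-1],None,fx=4,fy=4))
pose()
f=p["frame"].astype(int)
q=W[(abs(W[...,0]-.545)<.03)&(f[...,0]>f[...,2]+40)&(f[...,0]>70)&(W[...,2]>.06)]
for y in np.arange(.125,.14,.001):
    k=q[abs(q[:,1]-y)<.0005]
    if len(k): print(round(y,4),len(k),np.round([k[:,0].min()*1000,k[:,0].max()*1000,k[:,2].max()*1000],1))
```

```text
t 8.78 tcp [546.1  60.3  98.6] closing deg -1.31 z [ 0.001 -0.002 -1.   ] F [ 0.05 -7.34 -2.85] w 0.151 gf 14.756237268447876
t 8.83 tcp [546.1  60.3  98.6] closing deg -1.31 z [ 0.001 -0.002 -1.   ] F [ 0.77 -7.55 -1.78] w 0.151 gf 14.756238609552383
0.125 95 [538.1 556.3  88.6]
0.126 99 [537.7 556.7  89.1]
0.127 106 [537.  557.9  90.1]
0.128 121 [535.3 559.7  90.9]
0.129 149 [534.8 559.8  91. ]
0.13 142 [534.8 559.8  91.7]
0.131 150 [534.9 559.8  91.7]
0.132 144 [534.9 559.8  91.5]
0.133 154 [535.  559.9  91.3]
0.134 142 [535.  559.9  91.2]
0.135 154 [535.5 559.   90.4]
0.136 116 [536.7 558.2  88.9]
0.137 122 [537.6 557.3  89. ]
0.138 108 [538.1 556.9  88. ]
0.139 117 [538.1 556.9  88.4]
0.14 111 [538.2 556.9  88.3]
```

View pics/w4.png

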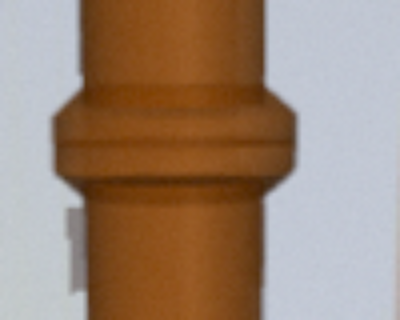

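The flanges are closed: one continuous double flange at (175,142) in the crop, with the force rising and no more motion. I'll relax the push, let go, rise and travel to the clip.

Call:
{"name": "move_arm", "arguments": {
  "increments": "0 -0.5 0 0 0 0 255;0 -0.4 0 0 0 0 255;0 0 0 0 0 0 255;0 0 0 0 0 0 180;0 0 0 0 0 0 0;0 0 0 0 0 0 0;0 0 0 0 0 0 0;0 0 0 0 0 0 0"
}}

```text
time: 9.5
position: [0.5458, 0.0622, 0.0989]
tool_rot: [-2.244, -2.198, -0.002]
ft_force: [-1.0, -0.1, 0.7]
grip_width: 0.441
grip_force: 0.0
```

Call:
{"name": "move_arm", "arguments": {
  "increments": "0 0 0 0 0 0 0;0 0 4 0 0 0 0;0 0 20 0 0 0 0;0 0 20 0 0 0 0;0 0 25 0 0 0 0;0 0 25 0 0 0 0;-8 -20 10 0 0 0 0;-8 -20 0 0 0 0 0"
}}

```text
time: 10.17
position: [0.5316, 0.0227, 0.2062]
tool_rot: [2.239, 2.199, 0.008]
ft_force: [-0.4, -0.5, -0.2]
grip_width: 0.979
grip_force: 0.0
```

Call:
{"name": "move_arm", "arguments": {
  "increments": "-11 -26 0 0 0 0 0;-11 -26 0 0 0 0 0;-11 -26 0 0 0 0 0;-11 -26 0 0 0 0 0;-11 -26 0 0 0 0 0;-11 -26 0 0 0 0 0;-11 -26 0 0 0 0 0;-7 -25 0 0 0 0 0"
}}

```text
time: 10.83
position: [0.4447, -0.1873, 0.2031]
tool_rot: [2.245, 2.196, -0.0]
ft_force: [0.9, -0.1, -0.1]
grip_width: 1.002
grip_force: 0.0
```

Call:
{"name": "move_arm", "arguments": {
  "increments": "0 0 0 0 0 0 0;0 0 0 0 0 0 0;0 0 0 0 0 0 0;0 0 0 0 0 0 0;0 0 0 0 0 0 0;0 0 0 0 0 0 0;0 0 0 0 0 0 0;0 0 0 0 0 0 0"
}}

```text
time: 11.5
position: [0.4458, -0.1856, 0.2026]
tool_rot: [2.245, 2.198, 0.0]
ft_force: [-0.3, 0.0, 0.2]
grip_width: 0.999
grip_force: 0.0
```

Run:
```python
from h import *
pose()
p=ctrl.get_image("wrist"); W=cloud(p); save(p,"w5.png"); f=p["frame"].astype(int)
g=(f[...,1]>f[...,0]+25)&(f[...,1]>f[...,2]+15)&(np.hypot(W[...,0]-.445,W[...,1]+.187)<.045)
for lo,hi in ((.06,.09),(.045,.09),(.0,.09)):
    k=W[g&(W[...,2]>lo)&(W[...,2]<hi)]; print(lo,len(k),np.round(k.mean(0)*1000,1),k[:,2].max(),cv2.minAreaRect(k[:,:2].astype(np.float32)*1000))
k=W[g&(W[...,2]>.076)]; print(len(k),cv2.minAreaRect(k[:,:2].astype(np.float32)*1000))
p=ctrl.get_image("top"); W=cloud(p); f=p["frame"].astype(int)
q=W[(abs(W[...,0]-.546)<.03)&(abs(W[...,1]-.13)<.02)&(W[...,2]>.0885)]; print("flange top",q.mean(0),q.min(0),q.max(0))
```

```text
t 11.5 tcp [ 445.8 -185.6  202.6] closing deg -1.2 z [ 0. -0. -1.] F [-0.27  0.03  0.22] w 0.999 gf 0.0
0.06 486 [ 447.3 -189.1   76.1] 0.08056249525598008 ((447.42242431640625, -190.90701293945312), (23.988191604614258, 10.720544815063477), 88.47817993164062)
0.045 543 [ 447.4 -188.1   73.6] 0.08056249525598008 ((447.4207763671875, -190.87191772460938), (24.081457138061523, 10.760641098022461), 88.01184844970703)
0.0 1946 [ 447.  -187.6   45.3] 0.08056249525598008 ((447.158203125, -190.5429229736328), (31.546876907348633, 40.205230712890625), 85.52226257324219)
391 ((447.27545166015625, -190.98016357421875), (23.93887710571289, 9.768278121948242), 85.56631469726562)
flange top [0.54445518 0.13350451 0.09097325] [0.53562493 0.11020788 0.08857501] [0.55402622 0.14780303 0.09656687]
```

View pics/w5.png

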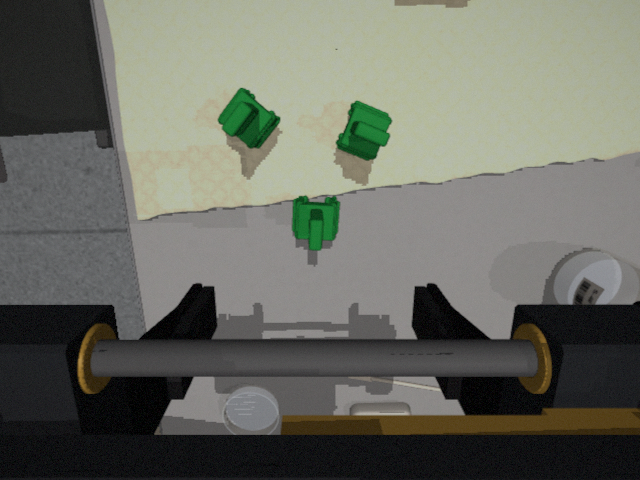

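The wanted clip is at (315,222), and its fin measures (447.3, -191.0) mm with yaw about -3°. The other two clips are well clear. I'll descend and grip the fin.

Call:
{"name": "move_arm", "arguments": {
  "increments": "0.8 -1.7 -20 0 0 -0.6 0;0.8 -1.8 -20 0 0 -0.6 0;0 0 -25 0 0 0 0;0 0 -25 0 0 0 0;0 0 -25 0 0 0 0;0 0 -20 0 0 0 0;0 0 -12 0 0 0 0;0 0 -6 0 0 0 100",
  "grip_force": 30
}}

```text
time: 12.27
position: [0.4462, -0.189, 0.0479]
tool_rot: [-2.266, -2.172, 0.001]
ft_force: [0.1, -0.2, 0.5]
grip_width: 0.972
grip_force: 0.0
```

Call:
{"name": "move_arm", "arguments": {
  "increments": "0 0 0 0 0 0 150;0 0 0 0 0 0 200;0 0 0 0 0 0 255;0 0 0 0 0 0 255;0 0 0 0 0 0 255;0 0 0 0 0 0 255;0 0 0 0 0 0 255;0 0 0 0 0 0 255"
}}

```text
time: 12.93
position: [0.4474, -0.1895, 0.0498]
tool_rot: [2.268, 2.173, 0.0]
ft_force: [0.4, -0.4, 0.4]
grip_width: 0.401
grip_force: 0.0
```

Call:
{"name": "move_arm", "arguments": {
  "increments": "0 0 0 0 0 0 255;0 0 0 0 0 0 255;0 0 0 0 0 0 255;0 0 0 0 0 0 255;0 0 0 0 0 0 255;0 0 0 0 0 0 255;0 0 0 0 0 0 255;0 0 0 0 0 0 255",
  "grip_force": 45
}}

```text
time: 13.6
position: [0.4472, -0.1895, 0.0495]
tool_rot: [-2.268, -2.173, 0.0]
ft_force: [0.7, -0.2, -0.2]
grip_width: 0.113
grip_force: 45.0
```

Run:
```python
from h import *
pose()
p=ctrl.get_image("wrist"); save(p,"w6.png")
```

```text
t 13.6 tcp [ 447.2 -189.5   49.5] closing deg -2.45 z [-0.  0. -1.] F [ 0.71 -0.18 -0.19] w 0.113 gf 44.99986678361893
```

View pics/w6.png

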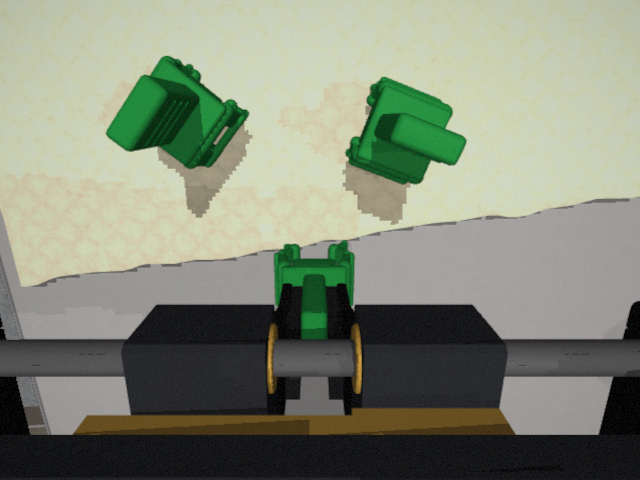

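The clip is gripped by its fin at 9.8 mm width, with the jaws visible at (315,260), and the other clips are untouched. I'll lift it and carry it over the joint.

Call:
{"name": "move_arm", "arguments": {
  "increments": "0 0 5 0 0 0 255;0 0 20 0 0 0 255;0 0 25 0 0 0 255;0 0 25 0 0 0 255;0 0 25 0 0 0 255;0 0 25 0 0 0 255;0 0 25 0 0 0 255;0 0 20 0 0 0 255"
}}

```text
time: 14.32
position: [0.4477, -0.1894, 0.222]
tool_rot: [2.267, 2.172, 0.001]
ft_force: [0.6, -0.3, -0.2]
grip_width: 0.114
grip_force: 45.0
```

Call:
{"name": "move_arm", "arguments": {
  "increments": "4 12 0 0 0 0 255;8 25 0 0 0 0.2 255;8 25 0 0 0 0.2 255;8 25 0 0 0 0.2 255;8 25 0 0 0 0.2 255;8 25 0 0 0 0.2 255;8 25 0 0 0 0.2 255;8 25 0 0 0 0 255"
}}

```text
time: 14.98
position: [0.507, -0.0004, 0.2191]
tool_rot: [-2.244, -2.198, 0.001]
ft_force: [1.1, -1.0, -0.1]
grip_width: 0.115
grip_force: 45.0
```

Call:
{"name": "move_arm", "arguments": {
  "increments": "8 25 0 0 0 0 255;8 25 0 0 0 0 255;8 25 0 0 0 0 255;8 25 0 0 0 0 255;6 20 0 0 0 0 255;2.4 15.3 0 0 0 0 255;0 0 0 0 0 0 255;0 0 0 0 0 0 255"
}}

```text
time: 15.65
position: [0.5469, 0.1341, 0.219]
tool_rot: [-2.242, -2.2, 0.001]
ft_force: [-0.8, -0.2, -0.4]
grip_width: 0.114
grip_force: 45.0
```

Call:
{"name": "move_arm", "arguments": {
  "increments": "0 0 -15 0 0 0 255;0 0 -20 0 0 0 255;0 0 -15 0 0 0 255;0 0 -5 0 0 0 255;0 0 0 0 0 0 255;0 0 0 0 0 0 255;0 0 0 0 0 0 255;0 0 0 0 0 0 255"
}}

```text
time: 16.32
position: [0.5484, 0.1328, 0.1658]
tool_rot: [2.245, 2.196, 0.002]
ft_force: [0.3, -0.5, -0.7]
grip_width: 0.108
grip_force: 45.0
```

Run:
```python
from h import *
pose()
p=ctrl.get_image("wrist"); save(p,"w7.png"); W=cloud(p); np.savez("w7.npz",W=W,f=p["frame"])
f=p["frame"].astype(int)
g=(f[...,1]>f[...,0]+20)&(f[...,1]>f[...,2]+15)&(abs(W[...,0]-.547)<.04)&(abs(W[...,1]-.133)<.05)
k=W[g]; print("clip",len(k),np.round(k.min(0)*1000,1),np.round(k.max(0)*1000,1))
for z in np.arange(.095,.19,.01):
    q=k[abs(k[:,2]-z)<.005]
    if len(q)>3: print(round(z,3),len(q),np.round(q.min(0)*1000,1),np.round(q.max(0)*1000,1))
a=(f[...,0]>f[...,2]+40)&(f[...,0]>70)&(abs(W[...,0]-.547)<.03)&(W[...,2]>.06)
q=W[a]
for y in np.arange(.12,.16,.002):
    k=q[abs(q[:,1]-y)<.001]
    if len(k): print(round(y,4),len(k),np.round([k[:,0].min()*1000,k[:,0].max()*1000,k[:,2].max()*1000],1))
```

```text
t 16.32 tcp [548.4 132.8 165.8] closing deg -1.27 z [ 0.002  0.    -1.   ] F [ 0.31 -0.55 -0.66] w 0.108 gf 44.99976709485054
clip 4404 [518.4  84.5  48.5] [569.4 148.1 195.7]
0.115 90 [530.7 141.4 114.8] [566.9 147.2 119.9]
0.125 358 [532.6 137.8 120. ] [565.  147.8 130. ]
0.135 482 [528.  117.4 130. ] [569.  147.3 139.9]
0.145 268 [531.6 142.6 140. ] [566.5 147.5 150. ]
0.155 1595 [531.1 126.6 150. ] [566.2 148.1 160. ]
0.165 211 [537.  140.9 160.1] [562.4 143.7 169.9]
0.175 253 [535.2 140.8 170. ] [562.6 143.8 180. ]
0.185 296 [535.1 130.  180. ] [562.6 143.7 190. ]
0.122 5 [538.7 543.5 222.3]
0.124 7 [543.4 556.2 213.7]
0.126 35 [540.2 556.2  89.4]
0.128 58 [540.4 556.8  90.8]
0.13 83 [540.4 556.8  91.3]
0.132 82 [540.5 557.5  91.3]
0.134 127 [535.  560.3  91.3]
0.136 155 [535.8 559.  238.6]
0.138 92 [537.8 557.1  88.6]
0.14 91 [537.9 556.5 125.7]
0.142 97 [538.  556.5 126.1]
0.144 95 [538.1 556.5  87.9]
0.146 91 [538.1 556.6 125.1]
0.148 98 [538.2 556.6 124.1]
0.15 91 [538.3 556.6  88.4]
0.152 93 [532.1 556.6 258.1]
0.154 2185 [517.1 577.  266.2]
0.156 3391 [517.  577.  267.7]
0.158 166 [538.6 558.5 257.3]
0.16 186 [538.7 558.6 258.7]
```

View pics/w7.png

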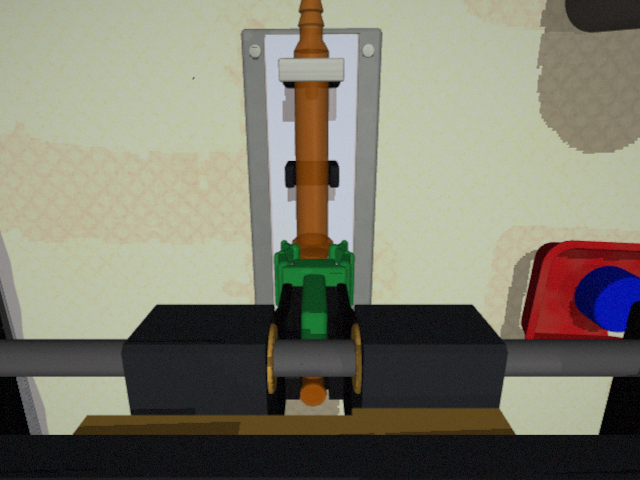

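The clip sits over the joint: its front edge is at y≈148.0, giving a centre near 131.8, and the fixed flange's taper gives a joint middle near 131.5. In x the clip is about 1 mm too far +x, so I'll correct that while descending to just above contact.

Call:
{"name": "move_arm", "arguments": {
  "increments": "-0.8 -0.3 0 0 0 0 255;0 0 -8 0 0 0 255;0 0 -10 0 0 0 255;0 0 -10 0 0 0 255;0 0 -7 0 0 0 255;0 0 0 0 0 0 255;0 0 0 0 0 0 255;0 0 0 0 0 0 255"
}}

```text
time: 17.03
position: [0.5468, 0.1327, 0.1296]
tool_rot: [-2.245, -2.197, 0.0]
ft_force: [0.5, -0.9, -0.4]
grip_width: 0.112
grip_force: 45.0
```

```bash
cat > chk.py <<'E'
from h import *
pose()
p=ctrl.get_image("wrist"); W=cloud(p); cv2.imwrite("pics/last.png",cv2.resize(p["frame"][190:340,220:420,::-1],None,fx=3,fy=3))
pose(); z0=ctrl.get_state()["position"][2]
f=p["frame"].astype(int)
g=(f[...,1]>f[...,0]+20)&(f[...,1]>f[...,2]+15)&(abs(W[...,0]-.547)<.03)&(abs(W[...,1]-.133)<.03)
k=W[g]
for z in (-.04,-.03,-.02,-.01,.01,.02):
    q=k[abs(k[:,2]-z0-z)<.005]
    if len(q)>3: print(z,len(q),"xmid",round(q[:,0].min()*500+q[:,0].max()*500,1),"ymax",round(q[:,1].max()*1000,1))
q=W[(f[...,0]>f[...,2]+40)&(f[...,0]>70)&(abs(W[...,0]-.547)<.03)&(W[...,2]>.05)&(W[...,2]<.1)]
for y in np.arange(.130,.15,.001):
    k=q[abs(q[:,1]-y)<.0005]
    if len(k): print(round(y,4),len(k),np.round([k[:,0].min()*1000,k[:,0].max()*1000,k[:,0].min()*500+k[:,0].max()*500,k[:,2].max()*1000],1))
E
python3 chk.py
```

```text
t 17.03 tcp [546.8 132.7 129.6] closing deg -1.24 z [-0.  0. -1.] F [ 0.53 -0.88 -0.45] w 0.112 gf 44.99987653456628
t 17.08 tcp [547.  132.7 129.8] closing deg -1.24 z [ 0.  0. -1.] F [-0.47  0.38 -0.55] w 0.111 gf 44.99986192211509
-0.04 371 xmid 546.8 ymax 147.6
-0.03 445 xmid 546.7 ymax 147.1
-0.02 332 xmid 546.9 ymax 147.7
-0.01 1535 xmid 547.1 ymax 147.8
0.01 262 xmid 551.5 ymax 143.5
0.02 301 xmid 547.3 ymax 143.7
0.134 1 [558.9 558.9 558.9  84.9]
0.138 16 [539.9 554.1 547.   85.9]
0.139 51 [540.  554.1 547.   88.5]
0.14 44 [539.7 554.1 546.9  89.6]
0.141 46 [539.7 554.1 546.9  90.4]
0.142 54 [540.  554.1 547.1  88.3]
0.143 47 [539.5 554.7 547.1  87.9]
0.144 54 [538.9 554.7 546.8  89.7]
0.145 60 [539.  557.  548.   89.3]
0.146 64 [538.4 557.  547.7  88.6]
0.147 57 [538.5 557.  547.8  88. ]
0.148 67 [538.5 557.  547.7  88. ]
0.149 60 [538.5 557.  547.8  87.9]
```

Alignment is within half a millimetre. Now I'll press gently and watch the force.

Call:
{"name": "move_arm", "arguments": {
  "increments": "0.5 -0.2 0 0 0 0 255;0 0 -1.5 0 0 0 255;0 0 -1.5 0 0 0 255;0 0 -1.5 0 0 0 255;0 0 -1.5 0 0 0 255;0 0 -1.5 0 0 0 255;0 0 -1.5 0 0 0 255;0 0 0 0 0 0 255"
}}

```text
time: 17.75
position: [0.5475, 0.1324, 0.1207]
tool_rot: [2.245, 2.197, 0.0]
ft_force: [-1.5, 0.2, 4.5]
grip_width: 0.11
grip_force: 45.0
```

Call:
{"name": "move_arm", "arguments": {
  "increments": "0 0 -1 0 0 0 255;0 0 -1 0 0 0 255;0 0 -1 0 0 0 255;0 0 -1 0 0 0 255;0 0 0 0 0 0 255;0 0 0 0 0 0 255;0 0 0 0 0 0 255;0 0 0 0 0 0 255"
}}

```text
time: 18.42
position: [0.5475, 0.1324, 0.1171]
tool_rot: [2.245, 2.197, 0.0]
ft_force: [-2.0, -0.2, 6.2]
grip_width: 0.109
grip_force: 45.0
```

```bash
python3 chk.py
```

```text
t 18.42 tcp [547.5 132.4 117.1] closing deg -1.24 z [ 0. -0. -1.] F [-1.95 -0.16  6.2 ] w 0.109 gf 45.00172591768205
t 18.47 tcp [547.5 132.4 117.1] closing deg -1.25 z [ 0. -0. -1.] F [-1.42 -1.05  5.48] w 0.113 gf 45.001862375065684
-0.04 380 xmid 547.6 ymax 147.1
-0.03 450 xmid 547.4 ymax 147.0
-0.02 312 xmid 547.7 ymax 147.2
-0.01 1560 xmid 547.7 ymax 147.4
0.01 254 xmid 552.2 ymax 143.3
0.02 305 xmid 548.0 ymax 143.3
0.139 11 [540.4 554.7 547.5  77.5]
0.14 45 [540.4 554.7 547.5  79.4]
0.141 51 [540.4 554.8 547.6  80.3]
0.142 49 [540.4 554.8 547.6  79.8]
0.143 53 [540.4 554.8 547.6  80.4]
0.144 52 [540.5 554.8 547.6  79.2]
0.145 49 [540.5 554.8 547.6  79.4]
0.146 66 [538.8 557.1 547.9  79.8]
0.147 64 [538.2 557.1 547.7  79.6]
0.148 69 [538.3 557.1 547.7  80.5]
0.149 58 [538.3 557.  547.7  80. ]
```

View pics/last.png

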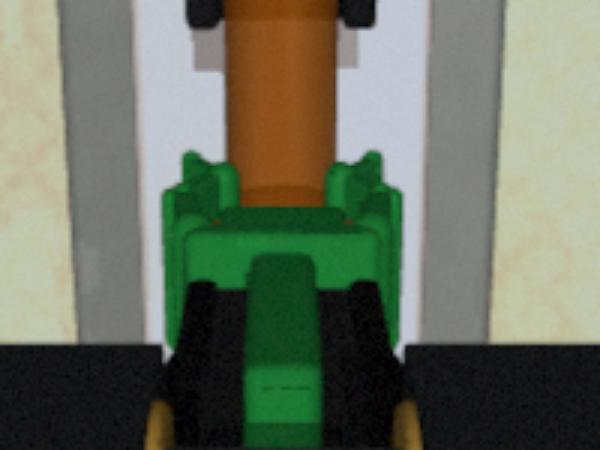

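The tube is centred between the jaws at (280,200) in the crop. The carriage has sunk about 8 mm at 6 N, which fits its spring. I'll continue in small steps.

Call:
{"name": "move_arm", "arguments": {
  "increments": "0 0 -1 0 0 0 255;0 0 -1 0 0 0 255;0 0 -1 0 0 0 255;0 0 -1 0 0 0 255;0 0 0 0 0 0 255;0 0 0 0 0 0 255;0 0 0 0 0 0 255;0 0 0 0 0 0 255"
}}

```text
time: 19.13
position: [0.5478, 0.1326, 0.1135]
tool_rot: [2.245, 2.197, 0.001]
ft_force: [-3.0, -0.8, 9.0]
grip_width: 0.11
grip_force: 45.0
```

Call:
{"name": "move_arm", "arguments": {
  "increments": "-0.4 0 -1 0 0 0 255;0 0 -1 0 0 0 255;0 0 0 0 0 0 255;0 0 0 0 0 0 255;0 0 0 0 0 0 255;0 0 0 0 0 0 255;0 0 0 0 0 0 255;0 0 0 0 0 0 255"
}}

```text
time: 19.8
position: [0.5477, 0.1326, 0.1118]
tool_rot: [2.245, 2.196, 0.002]
ft_force: [-1.8, -1.0, 9.3]
grip_width: 0.109
grip_force: 45.0
```

```bash
python3 chk.py
```

```text
t 19.8 tcp [547.7 132.6 111.8] closing deg -1.25 z [ 0.002 -0.    -1.   ] F [-1.84 -0.96  9.28] w 0.109 gf 45.00274018384516
t 19.85 tcp [547.7 132.6 111.9] closing deg -1.24 z [ 0.002 -0.    -1.   ] F [-2.14 -0.78  9.41] w 0.109 gf 45.00265125185251
-0.04 383 xmid 547.6 ymax 147.6
-0.03 485 xmid 547.4 ymax 147.2
-0.02 314 xmid 548.0 ymax 147.9
-0.01 1553 xmid 547.8 ymax 147.6
0.01 255 xmid 548.1 ymax 143.3
0.02 309 xmid 552.2 ymax 143.6
0.135 1 [559.8 559.8 559.8  68.2]
0.139 4 [540.5 554.9 547.7  71.8]
0.14 36 [540.1 554.9 547.5  74.3]
0.141 53 [540.  554.9 547.5  75. ]
0.142 50 [540.1 554.9 547.5  74.5]
0.143 57 [540.1 555.  547.6  76.1]
0.144 48 [540.2 555.5 547.9  74.3]
0.145 59 [540.2 555.5 547.9  74.8]
0.146 62 [538.5 556.7 547.6  74.7]
0.147 53 [538.5 556.7 547.6  74.8]
0.148 67 [538.6 556.7 547.7  75.4]
0.149 66 [538.6 556.7 547.6  75.1]
```

Call:
{"name": "move_arm", "arguments": {
  "increments": "0 0 -0.7 0 0 0 255;0 0 -0.7 0 0 0 255;0 0 -0.6 0 0 0 255;0 0 0 0 0 0 255;0 0 0 0 0 0 255;0 0 0 0 0 0 255;0 0 0 0 0 0 255;0 0 0 0 0 0 255"
}}

```text
time: 20.52
position: [0.5478, 0.1329, 0.1099]
tool_rot: [2.244, 2.196, 0.002]
ft_force: [-2.1, -0.6, 9.8]
grip_width: 0.111
grip_force: 45.0
```

Call:
{"name": "move_arm", "arguments": {
  "increments": "0 0 -0.7 0 0 0 255;0 0 -0.7 0 0 0 255;0 0 -0.6 0 0 0 255;0 0 0 0 0 0 255;0 0 0 0 0 0 255;0 0 0 0 0 0 255;0 0 0 0 0 0 255;0 0 0 0 0 0 255"
}}

```text
time: 21.18
position: [0.5473, 0.1328, 0.1066]
tool_rot: [2.245, 2.197, 0.002]
ft_force: [0.2, 1.3, 3.3]
grip_width: 0.111
grip_force: 45.0
```

```bash
python3 chk.py | tail -8; python3 -c "
from h import *
p=ctrl.get_image('wrist');W=cloud(p);pose()
q=W[(abs(W[...,0]-.547)<.03)&(W[...,1]>.15)&(W[...,1]<.24)&(W[...,2]<.055)&(W[...,2]>.02)];print(np.median(q[:,2]))"
```

```text
0.01 257 xmid 547.8 ymax 143.7
0.02 294 xmid 551.8 ymax 143.5
0.144 4 [538.7 556.7 547.7  79.4]
0.145 32 [538.1 556.7 547.4  82.7]
0.146 71 [538.2 556.7 547.5  84.7]
0.147 70 [538.2 556.7 547.4  84.5]
0.148 67 [538.2 556.7 547.5  84.7]
0.149 76 [538.3 556.7 547.5  85.2]
t 21.28 tcp [547.3 132.8 106.7] closing deg -1.23 z [ 0.001  0.001 -1.   ] F [0.95 1.06 2.03] w 0.11 gf 45.00053096562624
0.046721866447543614
```

It snapped: the force fell from 9.8 to about 2.5 N and the carriage rose. I'll press a few millimetres more to check that it is fully seated.

Call:
{"name": "move_arm", "arguments": {
  "increments": "0 0 -1 0 0 0 255;0 0 -1 0 0 0 255;0 0 -1 0 0 0 255;0 0 -1 0 0 0 255;0 0 -1 0 0 0 255;0 0 -1 0 0 0 255;0 0 0 0 0 0 255;0 0 0 0 0 0 255"
}}

```text
time: 21.95
position: [0.5474, 0.1327, 0.1011]
tool_rot: [2.245, 2.197, 0.001]
ft_force: [0.2, 2.2, 6.6]
grip_width: 0.115
grip_force: 45.0
```

```bash
python3 chk.py | tail -4; python3 -c "
from h import *
p=ctrl.get_image('wrist');W=cloud(p);pose()
q=W[(abs(W[...,0]-.547)<.03)&(W[...,1]>.15)&(W[...,1]<.24)&(W[...,2]<.055)&(W[...,2]>.02)];print(np.median(q[:,2]))"
```

```text
0.146 68 [538.2 556.7 547.4  78.9]
0.147 77 [538.2 556.7 547.5  79.6]
0.148 68 [538.2 556.7 547.5  79.1]
0.149 69 [538.2 556.7 547.5  78.8]
t 22.05 tcp [547.4 132.8 101.1] closing deg -1.24 z [ 0.001  0.    -1.   ] F [0.87 1.5  6.92] w 0.111 gf 45.001546097919345
0.04120786332802985
```

The carriage tracked the tool millimetre for millimetre, so the clip is home: it travelled about 15 mm from first contact to seated. I'll ease back up, let go and retreat.

Call:
{"name": "move_arm", "arguments": {
  "increments": "0 0 1.5 0 0 0 255;0 0 1.5 0 0 0 255;0 0 1.5 0 0 0 255;0 0 1.5 0 0 0 255;0 0 1 0 0 0 255;0 0 1 0 0 0 255;0 0 0 0 0 0 255;0 0 0 0 0 0 255"
}}

```text
time: 22.72
position: [0.5472, 0.1322, 0.1085]
tool_rot: [2.245, 2.197, 0.0]
ft_force: [1.9, 2.3, 0.9]
grip_width: 0.113
grip_force: 45.0
```

Call:
{"name": "move_arm", "arguments": {
  "increments": "0 0 0 0 0 0 200;0 0 0 0 0 0 100;0 0 0 0 0 0 60;0 0 0 0 0 0 60;0 0 0 0 0 0 60;0 0 0 0 0 0 60;0 0 0 0 0 0 60;0 0 0 0 0 0 60"
}}

```text
time: 23.38
position: [0.5469, 0.1323, 0.1086]
tool_rot: [2.245, 2.197, -0.0]
ft_force: [0.1, -0.6, 1.2]
grip_width: 0.634
grip_force: 0.0
```

Call:
{"name": "move_arm", "arguments": {
  "increments": "0 0 3 0 0 0 60;0 0 10 0 0 0 60;0 0 20 0 0 0 60;0 0 20 0 0 0 60;0 0 25 0 0 0 60;0 0 25 0 0 0 60;0 0 20 0 0 0 60;0 0 10 0 0 0 60"
}}

```text
time: 24.05
position: [0.5483, 0.1331, 0.2455]
tool_rot: [2.243, 2.195, 0.006]
ft_force: [0.1, -0.3, -0.4]
grip_width: 0.768
grip_force: 0.0
```

Call:
{"name": "move_arm", "arguments": {
  "increments": "0 -15 0 0 0 0 60;0 -15 0 0 0 0 60;0 -15 0 0 0 0 60;0 -10 0 0 0 0 60;0 0 0 0 0 0 60;0 0 0 0 0 0 60;0 0 0 0 0 0 60;0 0 0 0 0 0 60"
}}

```text
time: 24.72
position: [0.5468, 0.0788, 0.2416]
tool_rot: [-2.243, -2.199, -0.001]
ft_force: [-0.2, -0.6, -0.7]
grip_width: 0.766
grip_force: 0.0
```

Run:
```python
from h import *
pose()
p=ctrl.get_image("wrist"); W=cloud(p); cv2.imwrite("pics/fin.png",cv2.resize(p["frame"][100:340,200:440,::-1],None,fx=2.5,fy=2.5,interpolation=cv2.INTER_CUBIC))
f=p["frame"].astype(int)
g=(f[...,1]>f[...,0]+20)&(f[...,1]>f[...,2]+15)&(abs(W[...,0]-.547)<.04)&(abs(W[...,1]-.133)<.03)&(W[...,2]<.2)
k=W[g]; print(k.min(0),k.max(0)); t=k[k[:,2]>k[:,2].max()-.004]; print("fin top",t.mean(0),cv2.minAreaRect(t[:,:2].astype(np.float32)*1000))
q=W[(f[...,0]>f[...,2]+40)&(f[...,0]>70)&(abs(W[...,0]-.547)<.03)&(W[...,2]>.05)&(W[...,2]<.1)]
for y in (.105,.11,.115,.15,.155): 
    a=q[abs(q[:,1]-y)<.001]; print(y,a[:,2].max() if len(a) else None)
```

```text
t 24.72 tcp [546.8  78.8 241.6] closing deg -1.14 z [ 0.     0.001 -1.   ] F [-0.23 -0.6  -0.7 ] w 0.766 gf 0.0
[0.52513114 0.11418794 0.04949209] [0.56766551 0.14676344 0.14127011]
fin top [0.54737265 0.1308994  0.13880342] ((547.2727661132812, 130.66627502441406), (22.437583923339844, 9.170845031738281), 89.07221221923828)
0.105 0.08834537945693427
0.11 0.08865102099247452
0.115 None
0.15 0.08848926742574775
0.155 0.08856349644686706
```

View pics/fin.png

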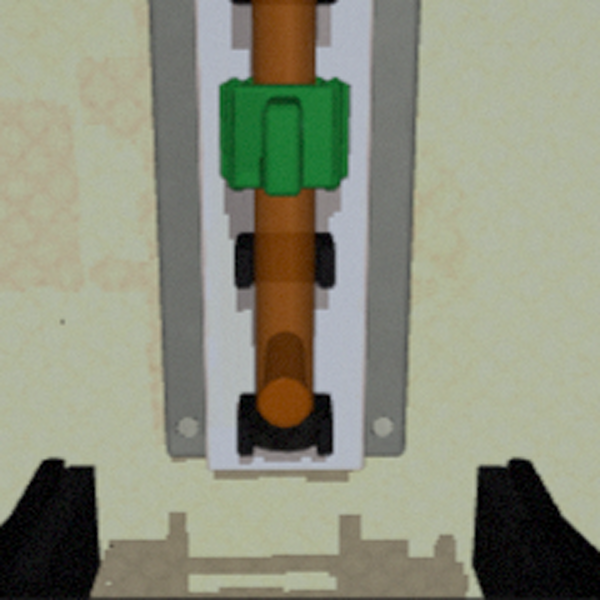

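The final view shows the clip seated square on the joint at (285,135). The fin top is at 139 mm, which is the nominal home height, and the carriage is back at rest with the robot clear. I'll hand the job in.

```bash
python3 -c "
from bench import ctrl
print(ctrl.close_job())"
```

```text
the job is handed in; nothing more can be done
None
```

The joint is closed, and the right-hand green clip is snapped fully home on it and released; the snap took about 10 N with the carriage well short of its stop, nothing else on the bench was touched, and the job is handed in.

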